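Raise the laser station's guard window to the height marker

ROBOT

A 6-joint arm with a two-finger parallel gripper is mounted at the origin on the work surface. World frame = base frame: x ahead of the robot, y to its left, z up, the work surface at z = 0. Lengths are in m, angles in rad, forces in N, time in s.
With the tool pointing down it reaches from about 0.35 to 0.875 m from the base axis. Payload 4.2 kg.
Tool frame: the origin (TCP) lies midway between the tips of the shut fingers; the grasp point (between the pads) lies 19 mm behind it; z points along the fingers, y is the line along which they close (so a half turn about z gives the same grasp; the last joint's range is limited). The gripper opens to 85 mm and grips with 20 to 120 N. Pads are 22 mm wide; open, the fingers measure 114 mm over their backs; the gripper's body (76 mm by 85 mm) begins 54 mm behind the grasp point. The pads swing forward as they close: fully open they stand 13 mm farther back than shut.
Start: joints at [1.573, 0.385, 0.008, 0, -1.194, -0.259], TCP at [0.159, 0.604, 0.231] pointing down, gripper open.
Joint ranges: [-3.14, 3.14], [-1.21, 2.06], [-1.07, 1.41], [-3.16, 2.05], [-2.99, -0.16], [-3.1, 3.1]. Speed limits (rad/s): [2.79, 2.79, 3.14, 3.14, 3.14, 3.14].

INTERFACE

Orientations are given as a unit quaternion [w, x, y, z].
In Python, from workcell import move_pose, movel, move_joints, set_gripper, dwell, solve_ik, state, read_camera, Unreachable, job_done gives the robot as it stands. Calls block until the motion is done:
- move_pose(position, orientation): joint-space move of the TCP to a pose.
- movel(position, feed=0.15, orientation=None, threshold=None): straight line of the TCP; orientation=None keeps the orientation; feed is the mean speed in m/s. With threshold (N) it stops when the force on the tool has changed by that much, and returns True; else False.
- move_joints(angles): joint-space move.
- set_gripper(opening): finger opening in m; the grip force is fixed at half the most; returns when the fingers have stopped.
- dwell(seconds).
- solve_ik(position, orientation): joint angles nearest the present ones, or None.
- state(): the state.
- read_camera(name): name is "scene" or "side" or "wrist"; returns a dict with "image" (400x640x3 uint8, red, green, blue), "z_map" (400x640 float32, m along the optical axis (not along the pixel's ray), 0 where there is no reading), "mtx" (3x3 intrinsics, pixels), "pose" (4x4, takes a point from camera to world coordinates). Camera axes: x right, y up, looking along -z (the intrinsics and any distortion apply to the point x, -y, -z); pixel columns grow to the right and rows downward; lengths in m; the calibration is good to about 2 mm. A picture is of the moment at which its call begins.
A pose or a line that the arm cannot do raises Unreachable and nothing moves.
- job_done(): hands the job in; it is judged then, once.
The state is a dict: "time_s": time; "qpos": joint angles; "dq": joint speeds; "tau": joint torques, N m; "eef_pos": TCP position; "ee_rot": TCP orientation; "contact_force": force on the tool from outside, world axes, zero at the start; "wrist_torque": the same for the moment, N m; "finger_gap": finger opening in m; "grip_force": force on a finger pad.
Only numpy, scipy, OpenCV 4.12 (cv2) and the standard library are available. Lean on these libraries where they do the work, as an engineer would, in place of code of your own. Each camera call takes 0.05 s, during which the arm holds its last target. There are 200 camera calls.

TASK

Push the laser station's counterweighted amber window up with your fingertips from beneath its projecting aluminium lip, without gripping the lip or pressing on its top, until the green pointer at the left end of the lip is level with the orange height marker on the left post. Do not overshoot the marker; leave the window standing at that height and take the hand away. Leave the marker and the optics and tools standing around as they are.

Things in the scene. Friction and masses are not known exactly. Their poses are not given: they have to be found in the camera images.
- lip_edge (a point): Bottom of the lip's rounded nose (10 mm thick), mid-width; 60 mm above and 47 mm in front of the window's origin. The lip is a straight aluminium ledge 330 mm wide that projects 42 mm from the window's face towards the robot, flat below, its top sloping up to the face. Axes: x level, through the window, away from the robot; y along the lip, to the left seen from the robot; z up.
- pointer (a point): Centre of the green pointer tab (42 mm long, 6 mm thick, 20 mm deep) at the left end of the lip, in front of the left post; fixed to the window, 5 mm above and 186 mm to the left of lip_edge.
- mark (a point): Centre of the orange tab (30 mm long, 6 mm thick, 20 mm deep) of the height marker, a small clamp with a red thumbscrew set by hand on the left post at the wanted height. The window is at the marked height when the pointer's centre is as high as this point.
- window: The sliding window, 370 mm wide, 270 mm high, 20 mm thick: black frame, amber pane, balanced by counterweights in its posts; 3 to 7 N pushes it straight up, and it stays where it is left. Origin: middle of its lower edge; axes as lip_edge. Posts 450 mm high start 190 mm either side, 30 mm in front. Below the lip is free down to the black base plate (50 mm above the bench, ending level with the lip).
- objective: Microscope objective, black tube 38 mm across and 85 mm high with an orange ring and brass neck, standing on the bench in front of the window. Origin: centre of its underside.
- mirror_mount: Black mirror mount with red thumbscrews, foot 50 x 60 mm, 63 mm high, standing on the bench in front of the window. Origin: centre of its underside.
- cleaner: White bottle of lens cleaner with a blue cap, 44 mm across, 95 mm high, standing on the bench in front of the window. Origin: centre of its underside.
- driver: Red-handled screwdriver 150 mm long lying on the bench in front of the window. Origin: near its middle, on its underside; x along the blade.
- tray: Low dark parts tray, 90 x 130 mm, 25 mm high, on the bench towards the left. Origin: centre of its underside.
- objective_in: Second objective, 38 mm across, 75 mm high, red ring, standing on the base plate behind the window. Origin: centre of its underside.
- mount_in: Second mirror mount, 63 mm high, standing on the base plate behind the window. Origin: centre of its underside.

How it is judged:
By the outcome, as a careful person would: the job done as asked, in the order asked, and still so for the second after the job is handed in, with the robot touching nothing.
It also fails if it takes over 38 s, if anything falls off the work surface, if the arm or the gripper's body presses on something with over 40 N, if the wrist force passes 120 N, or if a joint passes its speed limit or range.

## Working session

There is one attempt and no reset: what is moved stays moved. The work goes in short steps, each a Python script; the robot and the scene stay as the last script left them, time stands still between calls to the robot, and variables do not carry over. Pictures are saved under pics/ and viewed, at most 10 in all, crops included, and the job is handed in when it is done.

```bash
mkdir -p pics; python3 - <<'E'
from workcell import *
import cv2,numpy as np
for n in("scene","side"):
    c=read_camera(n); cv2.imwrite(f"pics/{n}0.png",c["image"][...,::-1]); np.savez(f"{n}0.npz",**c)
    print(n,c["mtx"].round(1).tolist(),c["pose"].round(3).tolist(),(c["z_map"]>0).mean(), c.keys())
print(state())
E
```

```text
scene [[380.8, 0.0, 318.5], [0.0, 380.8, 206.2], [0.0, 0.0, 1.0]] [[-0.961, -0.259, 0.1, 0.652], [0.277, -0.907, 0.317, 0.326], [0.008, 0.332, 0.943, 1.107], [0.0, 0.0, 0.0, 1.0]] 0.99603125 dict_keys(['image', 'z_map', 'mtx', 'pose'])
side [[430.7, 0.0, 317.1], [0.0, 430.7, 204.6], [0.0, 0.0, 1.0]] [[-0.906, -0.405, 0.128, 0.728], [0.424, -0.862, 0.278, 0.362], [-0.002, 0.306, 0.952, 1.257], [0.0, 0.0, 0.0, 1.0]] 0.9958203125 dict_keys(['image', 'z_map', 'mtx', 'pose'])
{'time_s': 0.1, 'qpos': array([ 1.57261396e+00,  3.85452223e-01,  6.74514983e-03, -3.94959034e-04,
       -1.19401356e+00, -2.58631655e-01]), 'dq': array([-2.93643242e-04, -2.12128430e-03,  2.31458085e-03,  2.17165858e-03,
       -1.38604866e-03, -8.33921956e-05]), 'tau': array([ 3.62118408e-05, -3.93316054e+01,  1.88929689e+01,  4.19794679e+00,
       -2.58182677e-03,  5.26103406e-06]), 'eef_pos': array([0.15859307, 0.60399586, 0.2303467 ]), 'ee_rot': array([ 9.77843093e-04,  9.91757336e-01, -1.28126603e-01, -5.70604412e-05]), 'contact_force': array([-0.38939149, -0.23695364,  0.22417282]), 'wrist_torque': array([ 0.00840801, -0.03660661,  0.00821717]), 'grip_force': 0.0, 'finger_gap': 0.08511186437242617}
```

View pics/scene0.png

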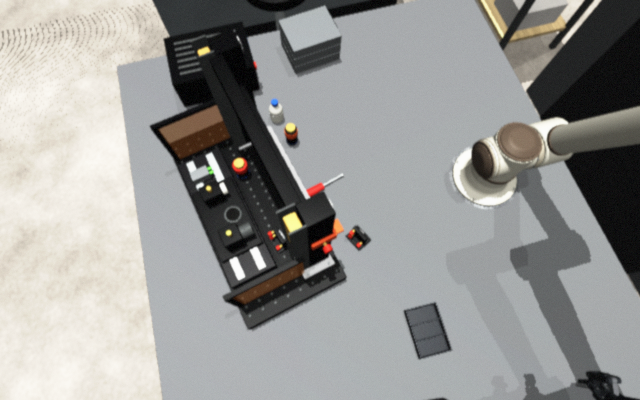

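View pics/side0.png

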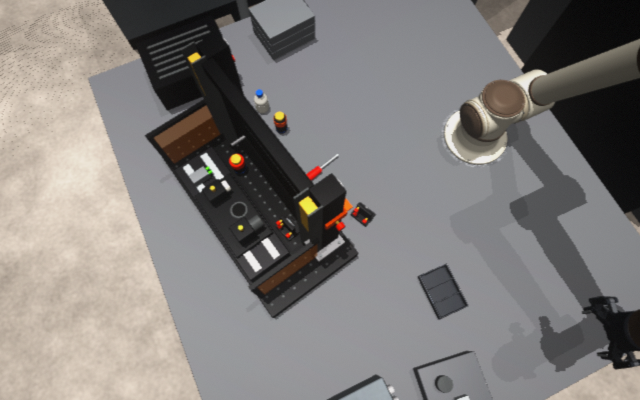

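The station lies on the far side. The orange marker is near (325,240) in scene and (338,217) in side. The post caps are yellow: (293,222) and (204,52) in scene. The lip shows as a thin light line from (270,130) to (303,190). The pointer isn't visible from above. Next I'll measure with depth.

```bash
cat > h.py <<'E'
import numpy as np,cv2
def load(n): return dict(np.load(n+".npz"))
def pts(c):
    v,u=np.mgrid[:400,:640]; K=c["mtx"]; z=c["z_map"]
    p=np.stack([(u-K[0,2])/K[0,0]*z,-(v-K[1,2])/K[1,1]*z,-z],-1)
    P=p@c["pose"][:3,:3].T+c["pose"][:3,3]; P[z<=0]=np.nan; return P
def masks(c):
    h=cv2.cvtColor(c["image"],cv2.COLOR_RGB2HSV).astype(int); H,S,V=h[...,0],h[...,1],h[...,2]
    s=(S>150)&(V>90)
    return dict(orange=s&(H>=5)&(H<17),red=s&((H<5)|(H>174)),yellow=s&(H>=20)&(H<34),green=(S>110)&(V>70)&(H>40)&(H<85),blue=s&(H>100)&(H<130))
def blobs(c,amin=6):
    P=pts(c)
    for k,m in masks(c).items():
        n,l,st,ce=cv2.connectedComponentsWithStats(m.astype(np.uint8))
        for i in range(1,n):
            if st[i,4]>=amin:
                q=P[l==i]; print(k,ce[i].round(1),st[i,4],"med",np.nanmedian(q,0).round(3),"lo",np.nanpercentile(q,5,0).round(3),"hi",np.nanpercentile(q,95,0).round(3))
E
python3 - <<'E'
from h import *
for n in("scene0","side0"):
    c=load(n);print(n);blobs(c)
    P=pts(c)
    if n=="scene0": 
        cv2.imwrite("pics/crop0.png",cv2.resize(c["image"][30:300,180:400,::-1],None,fx=2.2,fy=2.2,interpolation=cv2.INTER_CUBIC))
        for r in range(120,215,10): print(r,[(u,*P[r,u].round(3)) for u in range(262+int((r-120)*.45),290+int((r-120)*.45),4)])
E
```

```text
scene0
orange [291.1 135.1] 48 med [ 0.559 -0.272  0.065] lo [ 0.542 -0.281  0.053] hi [ 0.573 -0.268  0.072]
orange [243.1 160.2] 9 med [ 0.717 -0.205  0.111] lo [ 0.715 -0.247  0.05 ] hi [ 0.724 -0.191  0.115]
orange [236. 165.] 20 med [ 0.744 -0.189  0.115] lo [ 0.724 -0.246  0.05 ] hi [ 0.75  -0.18   0.121]
orange [328.1 235.5] 259 med [0.564 0.132 0.313] lo [0.536 0.105 0.302] hi [0.603 0.144 0.319]
orange [271.8 234.2] 9 med [0.691 0.028 0.074] lo [0.689 0.01  0.054] hi [0.692 0.031 0.11 ]
red [254.2  64.3] 11 med [ 0.61  -0.53   0.102] lo [ 0.608 -0.541  0.098] hi [ 0.613 -0.51   0.127]
red [240.4 167.5] 81 med [ 0.729 -0.181  0.112] lo [ 0.712 -0.231  0.049] hi [ 0.755 -0.173  0.116]
red [315.2 189.4] 121 med [ 0.532 -0.094  0.023] lo [ 0.51  -0.106  0.015] hi [ 0.552 -0.083  0.028]
red [269.6 234.9] 28 med [0.697 0.03  0.105] lo [0.692 0.01  0.052] hi [0.701 0.034 0.111]
red [350.  234.7] 24 med [0.475 0.076 0.025] lo [0.471 0.071 0.016] hi [0.479 0.081 0.061]
red [327.  248.5] 64 med [0.576 0.155 0.31 ] lo [0.568 0.147 0.301] hi [0.584 0.162 0.312]
red [357.8 245.1] 19 med 
[... 6370 characters left out ...]
yellow [279.1 116. ] 68 med [ 0.554 -0.288  0.083] lo [ 0.542 -0.3    0.077] hi [ 0.564 -0.277  0.087]
yellow [235.5 158.5] 75 med [ 0.728 -0.192  0.124] lo [ 0.717 -0.206  0.121] hi [ 0.739 -0.18   0.127]
yellow [212.  187.7] 22 med [ 0.817 -0.117  0.173] lo [ 0.811 -0.127  0.158] hi [ 0.823 -0.111  0.176]
yellow [307.4 204.9] 211 med [0.635 0.115 0.434] lo [0.622 0.1   0.425] hi [0.647 0.128 0.437]
yellow [240.2 227.4] 23 med [0.789 0.021 0.183] lo [0.784 0.012 0.17 ] hi [0.794 0.025 0.186]
green [208.2 170.1] 27 med [ 0.812 -0.204  0.111] lo [ 0.808 -0.217  0.092] hi [ 0.817 -0.19   0.118]
blue [258.8  92.3] 35 med [ 0.58  -0.384  0.093] lo [ 0.571 -0.394  0.087] hi [ 0.587 -0.377  0.095]
```

View pics/crop0.png

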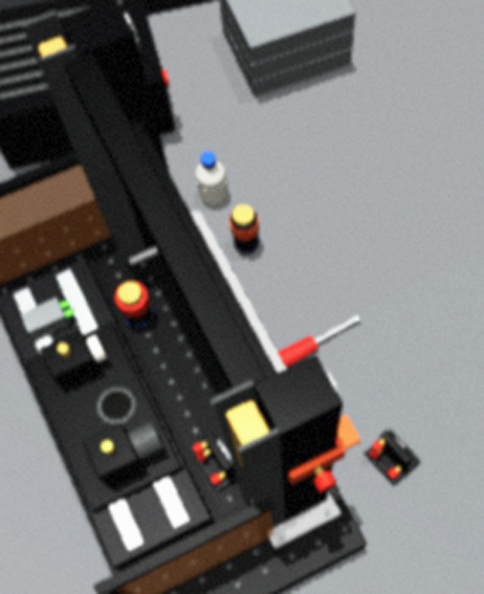

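The picture and depth agree. The nose top is at z≈0.14 and the window top at 0.34, so the lip underside is at ≈0.13. The lip yaws about 0.198 rad, with its middle near (0.583,-0.118). The marker tab is at scene (337,226), about 0.31 high. Now I'll check reach with a level tool.

```bash
cat >> h.py <<'E'
from scipy.spatial.transform import Rotation
PSI=0.198; U=np.array([np.cos(PSI),np.sin(PSI),0]); V=np.array([-np.sin(PSI),np.cos(PSI),0]); Z=np.array([0,0,1.])
def quat(pitch=0,s=1,yaw=0):   # tool z along U (turned by yaw), pitched up; tool y = s*V
    r=Rotation.from_euler('z',yaw).as_matrix(); u=r@U; v=r@V
    z=np.cos(pitch)*u+np.sin(pitch)*Z; y=s*v; x=np.cross(y,z)
    q=Rotation.from_matrix(np.c_[x,y,z]).as_quat(); return [q[3],*q[:3]]
def P(u,v,z): return list(u*U+v*V+z*Z)
E
python3 - <<'E'
from h import *
from workcell import *
for p in (0,-.3,.3):
  for s in(1,-1):
    for u,v,z in((.578,-.231,.10),(.578,-.231,.3),(.48,-.231,.10),(.48,-.231,.3),(.40,-.12,.25),(.40,-.05,.22),(.35,-.05,.22)):
      q=solve_ik(P(u,v,z),quat(p,s)); print(p,s,(u,v,z),None if q is None else np.round(q,2))
E
```

```text
0 1 (0.578, -0.231, 0.1) [-0.75  0.84 -0.59 -2.19 -1.49  1.46]
0 1 (0.578, -0.231, 0.3) [-0.71  0.29 -0.51 -2.09 -1.13  0.93]
0 1 (0.48, -0.231, 0.1) [-0.94  0.88 -0.7  -2.01 -1.58  1.58]
0 1 (0.48, -0.231, 0.3) [-0.9   0.21 -0.63 -1.93 -1.26  0.89]
0 1 (0.4, -0.12, 0.25) [-1.02  0.32 -0.97 -1.92 -1.48  1.31]
0 1 (0.4, -0.05, 0.22) None
0 1 (0.35, -0.05, 0.22) None
0 -1 (0.578, -0.231, 0.1) [-0.75  0.84 -0.59 -2.19 -1.49 -1.68]
0 -1 (0.578, -0.231, 0.3) [-0.71  0.29 -0.51 -2.09 -1.13 -2.22]
0 -1 (0.48, -0.231, 0.1) [-0.94  0.88 -0.7  -2.01 -1.58 -1.56]
0 -1 (0.48, -0.231, 0.3) [-0.9   0.21 -0.63 -1.93 -1.26 -2.25]
0 -1 (0.4, -0.12, 0.25) [-1.02  0.32 -0.97 -1.92 -1.48 -1.83]
0 -1 (0.4, -0.05, 0.22) None
0 -1 (0.35, -0.05, 0.22) None
-0.3 1 (0.578, -0.231, 0.1) [-0.69  0.59 -0.55 -2.1  -1.02  1.19]
-0.3 1 (0.578, -0.231, 0.3) [-0.51  0.12 -0.35 -1.68 -0.68  0.38]
-0.3 1 (0.48, -0.231, 0.1) [-0.87  0.57 -0.68 -1.96 -1.13  1.27]
-0.3 1 (0.48, -0.231, 0.3) [-0.68  0.01 -0.48 -1.6  -0.83  0.39]
-0.3 1 (0.4, -0.12, 0.25) [-0.74 -0.13 -0.79 -1.71 -0.89  0.61]
-0.3 1 (0.4, -0.05, 0.22) [-0.6
[... 630 characters left out ...]
 (0.578, -0.231, 0.3) [-0.74  0.54 -0.59 -2.26 -1.6   1.21]
0.3 1 (0.48, -0.231, 0.1) [-0.89  1.13 -0.61 -2.   -1.95  1.73]
0.3 1 (0.48, -0.231, 0.3) [-0.93  0.5  -0.7  -2.08 -1.7   1.24]
0.3 1 (0.4, -0.12, 0.25) [-0.92  0.92 -1.01 -1.9  -2.01  1.93]
0.3 1 (0.4, -0.05, 0.22) None
0.3 1 (0.35, -0.05, 0.22) None
0.3 -1 (0.578, -0.231, 0.1) [-0.73  1.07 -0.52 -2.21 -1.88 -1.56]
0.3 -1 (0.578, -0.231, 0.3) [-0.74  0.54 -0.59 -2.26 -1.6  -1.93]
0.3 -1 (0.48, -0.231, 0.1) [-0.89  1.13 -0.61 -2.   -1.95 -1.41]
0.3 -1 (0.48, -0.231, 0.3) [-0.93  0.5  -0.7  -2.08 -1.7  -1.9 ]
0.3 -1 (0.4, -0.12, 0.25) [-0.92  0.92 -1.01 -1.9  -2.01 -1.21]
0.3 -1 (0.4, -0.05, 0.22) None
0.3 -1 (0.35, -0.05, 0.22) None
```

```bash
python3 - <<'E'
from h import *
from workcell import *
s0=state(); c=read_camera("wrist"); q=s0["ee_rot"]; R=Rotation.from_quat([*q[1:],q[0]]).as_matrix()
print("cam in tool",R.T@(c["pose"][:3,3]-s0["eef_pos"]),"\n",(R.T@c["pose"][:3,:3]).round(3),c["mtx"][0,0])
off=(R.T@(c["pose"][:3,3]-s0["eef_pos"]))[0]
for s in(1,-1):   # tool x = y x z ; camera up if x.z*off>0
    x=np.cross(s*V,U); print(s,"cam up" if x[2]*off>0 else "cam down")
    for yaw in(0,.3):
        for p in((.4,-.12,.25),(.42,-.15,.25),(.40,-.15,.22)):
            for pit in (0,-.15): j=solve_ik(P(*p),quat(pit,s,yaw)); print(s,yaw,pit,p,None if j is None else np.round(j,2))
E
```

```text
cam in tool [ 0.06681185  0.00064828 -0.1422032 ] 
 [[ 0.     0.964  0.266]
 [ 1.    -0.    -0.   ]
 [-0.     0.266 -0.964]] 297.9097567057956
1 cam down
1 0 0 (0.4, -0.12, 0.25) [-1.02  0.32 -0.97 -1.92 -1.48  1.31]
1 0 -0.15 (0.4, -0.12, 0.25) [-0.93  0.05 -0.89 -1.85 -1.19  0.95]
1 0 0 (0.42, -0.15, 0.25) [-0.99  0.32 -0.89 -1.93 -1.44  1.23]
1 0 -0.15 (0.42, -0.15, 0.25) [-0.91  0.1  -0.82 -1.86 -1.17  0.94]
1 0 0 (0.4, -0.15, 0.22) [-1.05  0.49 -0.94 -1.89 -1.53  1.44]
1 0 -0.15 (0.4, -0.15, 0.22) [-1.    0.23 -0.88 -1.84 -1.27  1.12]
1 0.3 0 (0.4, -0.12, 0.25) [-0.94  0.32 -0.76 -1.69 -1.51  1.08]
1 0.3 -0.15 (0.4, -0.12, 0.25) [-0.88  0.15 -0.71 -1.62 -1.33  0.86]
1 0.3 0 (0.42, -0.15, 0.25) [-0.93  0.34 -0.68 -1.7  -1.5   1.03]
1 0.3 -0.15 (0.42, -0.15, 0.25) [-0.87  0.2  -0.64 -1.62 -1.32  0.83]
1 0.3 0 (0.4, -0.15, 0.22) [-0.97  0.45 -0.72 -1.66 -1.53  1.17]
1 0.3 -0.15 (0.4, -0.15, 0.22) [-0.93  0.28 -0.69 -1.6  -1.37  0.96]
-1 cam up
-1 0 0 (0.4, -0.12, 0.25) [-1.02  0.32 -0.97 -1.92 -1.48 -1.83]
-1 0 -0.15 (0.4, -0.12, 0.25) [-0.93  0.05 -0.89 -1.85 -1.19 -2.19]
-1 0 0 (0.42, -0.15, 0.25) [-0.99  0.32 -0.89 -1.93 -1.44 -1.91]
-1 0 -0.15 (0.42, -0.15, 0.25) [-0.91  0.1  -0.82 -1.86 -1.17 -2.2 ]
-1 0 0 (0.4, -0.15, 0.22) [-1.05  0.49 -0.94 -1.89 -1.53 -1.7 ]
-1 0 -0.15 (0.4, -0.15, 0.22) [-1.    0.23 -0.88 -1.84 -1.27 -2.02]
-1 0.3 0 (0.4, -0.12, 0.25) [-0.94  0.32 -0.76 -1.69 -1.51 -2.06]
-1 0.3 -0.15 (0.4, -0.12, 0.25) [-0.88  0.15 -0.71 -1.62 -1.33 -2.29]
-1 0.3 0 (0.42, -0.15, 0.25) [-0.93  0.34 -0.68 -1.7  -1.5  -2.11]
-1 0.3 -0.15 (0.42, -0.15, 0.25) [-0.87  0.2  -0.64 -1.62 -1.32 -2.31]
-1 0.3 0 (0.4, -0.15, 0.22) [-0.97  0.45 -0.72 -1.66 -1.53 -1.98]
-1 0.3 -0.15 (0.4, -0.15, 0.22) [-0.93  0.28 -0.69 -1.6  -1.37 -2.18]
```

```bash
python3 - <<'E'
from h import *
from workcell import *
j=np.array(solve_ik(P(.40,-.15,.22),quat(0,-1))); w=j.copy(); w[0]=.6
move_joints(list(w)); print(state()["eef_pos"],state()["time_s"])
move_joints(list(j)); print(state()["eef_pos"],state()["time_s"])
set_gripper(0); print(state()["time_s"],state()["contact_force"],state()["finger_gap"])
for n in("wrist","scene","side"): 
    c=read_camera(n); np.savez(n+"1.npz",**c); cv2.imwrite(f"pics/{n}1.png",c["image"][...,::-1])
c=load("wrist1"); blobs(c)
E
```

```text
[0.03377652 0.42604376 0.21995713] 1.8
[ 0.42173724 -0.0677737   0.22001324] 3.9583
4.725 [ 0.12504161 -0.11937929 -0.28078028] -0.00011136091340978034
orange [446.5 160.6] 7036 med [ 0.651 -0.221  0.216] lo [ 0.597 -0.261  0.181] hi [0.659 0.052 0.321]
orange [496.1  75.6] 9 med [ 0.649 -0.211  0.322] lo [ 0.649 -0.213  0.321] hi [ 0.65  -0.209  0.323]
orange [508.9  75.9] 11 med [ 0.652 -0.225  0.321] lo [ 0.651 -0.229  0.321] hi [ 0.654 -0.22   0.322]
orange [161.2  93.2] 1005 med [0.548 0.113 0.301] lo [0.529 0.096 0.29 ] hi [0.552 0.129 0.314]
orange [557.7 339.5] 14 med [ 0.565 -0.275  0.069] lo [ 0.487 -0.309  0.028] hi [ 0.621 -0.227  0.128]
orange [606.8 373.6] 147 med [ 0.537 -0.301  0.065] lo [ 0.534 -0.307  0.049] hi [ 0.543 -0.296  0.069]
red [142.5  95.5] 85 med [0.566 0.153 0.299] lo [0.547 0.132 0.294] hi [0.569 0.157 0.31 ]
yellow [572.6 339.2] 16 med [ 0.55  -0.277  0.083] lo [ 0.547 -0.279  0.081] hi [ 0.555 -0.276  0.085]
yellow [568.3 338.6] 9 med [ 0.555 -0.277  0.08 ] lo [ 0.553 -0.277  0.078] hi [ 0.556 -0.276  0.082]
yellow [568.8 343.1] 8 med [ 0.552 -0.277  0.077] lo [ 0.551 -0.278  0.074] hi [ 0.555 -0.276  0.079]
yellow [579.4 347.4] 14 med [ 0.544 -0.28   0.079] lo [ 0.544 -0.281  0.077] hi [ 0.546 -0.28   0.083]
yellow [585.4 348.9] 9 med [ 0.541 -0.284  0.082] lo [ 0.541 -0.284  0.08 ] hi [ 0.543 -0.283  0.083]
yellow [595.5 349.5] 6 med [ 0.54  -0.289  0.084] lo [ 0.539 -0.291  0.083] hi [ 0.54  -0.289  0.085]
yellow [601.  354.3] 23 med [ 0.541 -0.296  0.079] lo [ 0.539 -0.3    0.074] hi [ 0.543 -0.291  0.081]
yellow [593.5 356.3] 34 med [ 0.54  -0.29   0.076] lo [ 0.539 -0.296  0.074] hi [ 0.542 -0.285  0.079]
green [219.7 255.6] 595 med [0.545 0.072 0.137] lo [0.536 0.051 0.116] hi [0.576 0.091 0.138]
```

View pics/wrist1.png

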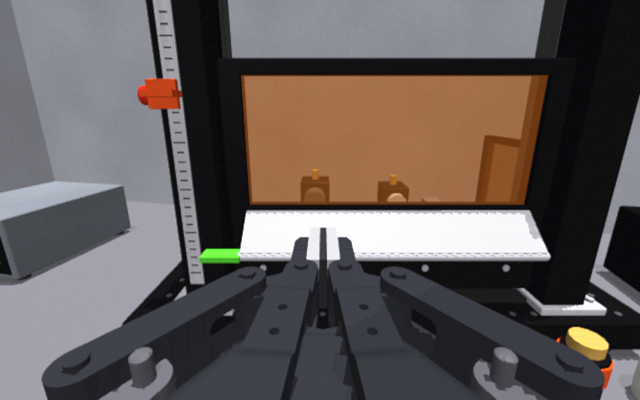

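The wrist view shows the marker at (161,93), the green pointer at (220,256) and the lip nose running along row ~258. I'll zoom in on the marker and pointer.

```bash
python3 - <<'E'
from h import *
c=load("wrist1"); im=c["image"][...,::-1]
a=cv2.resize(im[70:115,130:190],None,fx=8,fy=8,interpolation=cv2.INTER_NEAREST); b=cv2.resize(im[240:270,190:250],None,fx=6,fy=6,interpolation=cv2.INTER_NEAREST)
o=np.zeros((560,480,3),np.uint8); o[:360]=a; o[370:550,:360]=b; cv2.imwrite("pics/z1.png",o)
Q=pts(c); g=lambda r,u:(np.round([Q[r,u]@U,Q[r,u]@V,Q[r,u,2]],4)).tolist()
for u in(152,165,176):
    for r in range(76,112,2): print(u,r,g(r,u),c["image"][r,u].tolist())
for r in range(248,264): print(r,g(r,210),c["image"][r,210].tolist(),g(r,228),"lip",g(r,400))
E
```

```text
152 76 [2.4307, 1.0168, 0.5098] [135, 140, 147]
152 78 [0.562, 0.0137, 0.3163] [216, 126, 112]
152 80 [0.5603, 0.013, 0.3143] [194, 67, 25]
152 82 [0.5608, 0.0136, 0.3125] [193, 67, 25]
152 84 [0.5605, 0.0137, 0.3107] [193, 67, 23]
152 86 [0.5605, 0.014, 0.3089] [192, 66, 24]
152 88 [0.5596, 0.0137, 0.307] [193, 66, 25]
152 90 [0.5422, 0.0046, 0.3041] [189, 65, 26]
152 92 [0.5405, 0.0039, 0.3023] [190, 66, 25]
152 94 [0.5417, 0.0048, 0.3006] [194, 67, 27]
152 96 [0.5535, 0.0116, 0.2994] [162, 55, 20]
152 98 [0.5609, 0.0158, 0.2979] [186, 63, 24]
152 100 [0.5616, 0.0165, 0.296] [187, 64, 26]
152 102 [0.5608, 0.0164, 0.2941] [185, 64, 26]
152 104 [0.5618, 0.0172, 0.2923] [190, 65, 26]
152 106 [0.5605, 0.0168, 0.2904] [193, 66, 25]
152 108 [0.5604, 0.017, 0.2885] [162, 83, 69]
152 110 [2.4492, 1.0612, 0.2857] [137, 140, 147]
165 76 [0.5672, 0.0035, 0.3186] [163, 161, 169]
165 78 [0.5611, 0.0008, 0.3162] [196, 133, 128]
165 80 [0.5605, 0.0007, 0.3143] [191, 65, 26]
165 82 [0.5622, 0.0018, 0.3127] [194, 67, 25]
165 84 [0.5606, 0.0012, 0.3107] [195, 68, 28]
165 86 [0.5608, 0.0016, 0.3089] 
[... 2316 characters left out ...]
 0.1359]
257 [0.5431, -0.0309, 0.1363] [106, 247, 66] [0.5415, -0.0506, 0.1371] lip [0.5449, -0.2329, 0.1353]
258 [0.5411, -0.0316, 0.1362] [78, 194, 48] [0.541, -0.0506, 0.1362] lip [0.5462, -0.2334, 0.1335]
259 [0.5421, -0.0311, 0.1345] [65, 166, 40] [0.542, -0.0502, 0.1345] lip [0.5463, -0.2335, 0.1322]
260 [0.5418, -0.0311, 0.1335] [67, 167, 41] [0.5424, -0.0499, 0.1331] lip [0.5465, -0.2336, 0.131]
261 [0.5418, -0.031, 0.1323] [69, 171, 42] [0.5412, -0.0503, 0.1326] lip [0.5884, -0.2458, 0.107]
262 [0.568, -0.0198, 0.1168] [59, 140, 37] [0.581, -0.0361, 0.1097] lip [0.5888, -0.246, 0.1054]
263 [0.5675, -0.0199, 0.1158] [30, 71, 22] [0.5819, -0.0357, 0.1079] lip [0.5876, -0.2457, 0.1047]
```

View pics/z1.png

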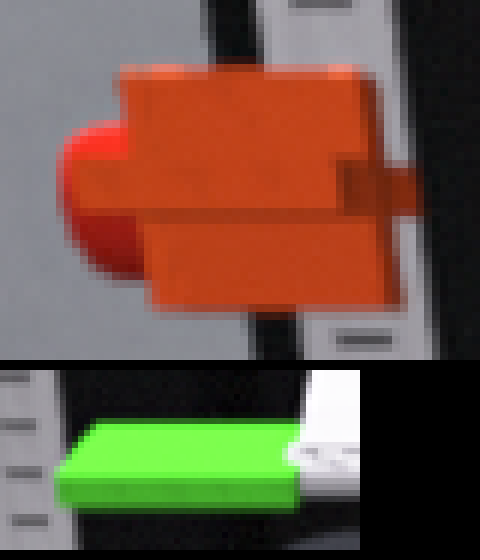

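Measured in the same view: mark centre z≈0.302, pointer centre z≈0.1343, lip underside ≈0.129, nose at u≈0.5465. The lift needed is about 0.168 m. I'll move in below the lip, find contact, and lift to about 4 mm short.

```bash
python3 - <<'E'
from h import *
from workcell import *
def st(t):
    s=state(); e=s["eef_pos"]; print(t,round(s["time_s"],2),np.round([e@U,e@V,e[2]],4),s["contact_force"].round(2)); return s
if movel(P(.46,-.231,.10),.15,threshold=8): st("hit"); raise SystemExit
st("standoff")
c=read_camera("scene"); cv2.imwrite("pics/s2.png",c["image"][...,::-1])
if movel(P(.572,-.231,.10),.10,threshold=6): st("hit in"); raise SystemExit
st("under")
h=movel(P(.572,-.231,.135),.02,threshold=2); s=st("contact %s"%h)
c=read_camera("wrist"); np.savez("wrist2.npz",**c); cv2.imwrite("pics/wrist2.png",c["image"][...,::-1])
E
```

```text
standoff 6.07 [ 0.4597 -0.2305  0.1007] [-0.64 -0.56  0.22]
under 7.38 [ 0.5716 -0.2311  0.0998] [-0.44 -0.13  0.06]
contact True 8.4 [ 0.572 -0.231  0.119] [0.11 0.15 0.11]
```

View pics/wrist2.png

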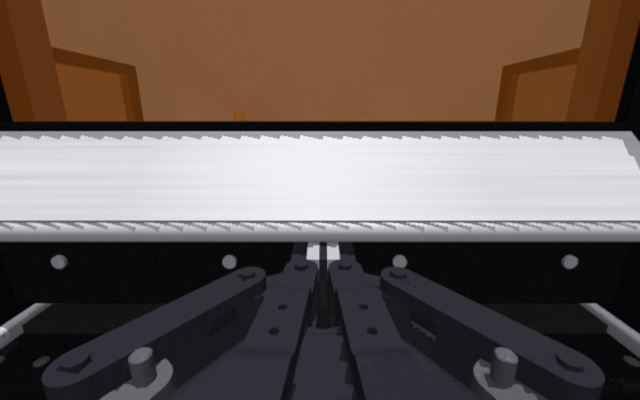

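The fingertips are centred under the lip, whose nose is at row ~230. Contact came at TCP z=0.119, which matches the lip underside at 0.13. Lifting now.

```bash
cat >> h.py <<'E'
def st(t):
    from workcell import state
    s=state(); e=s["eef_pos"]; print(t,round(s["time_s"],2),np.round([e@U,e@V,e[2]],4),s["contact_force"].round(2)); return s
E
python3 - <<'E'
from h import *
from workcell import *
h=movel(P(.572,-.231,.2827),.06,threshold=20); st("lifted %s"%h)
dwell(.2); st("settled")
movel(P(.572,-.231,.262),.08); movel(P(.46,-.231,.262),.15); movel(P(.40,-.15,.235),.15); st("look")
c=read_camera("wrist"); np.savez("wrist3.npz",**c)
im=c["image"][...,::-1]; blobs(c,60)
Q=np.stack([pts(c)@U,pts(c)@V,pts(c)[...,2]],-1)
m=masks(c)
ys,xs=np.where(m["green"]); x0=int(xs.min()); y0=int(ys.mean())
print(x0,y0,xs.max())
cv2.imwrite("pics/z3.png",cv2.resize(im[y0-30:y0+30,x0-60:x0+60],None,fx=6,fy=6,interpolation=cv2.INTER_NEAREST))
for u in (x0-25,x0-12,x0+10,x0+25):
    for r in range(y0-14,y0+14): print(u,r,Q[r,u].round(4).tolist(),c["image"][r,u].tolist())
E
```

```text
lifted False 11.34 [ 0.5719 -0.2309  0.2825] [ 0.14 -0.37 -2.63]
settled 11.54 [ 0.5719 -0.2309  0.2825] [-0.33 -0.83 -2.48]
look 13.69 [ 0.4004 -0.1507  0.2351] [ 0.89 -0.48  0.22]
orange [423.9  13.4] 4408 med [ 0.636 -0.144  0.402] lo [ 0.597 -0.261  0.355] hi [0.659 0.051 0.407]
orange [162.4 109. ] 979 med [0.548 0.113 0.302] lo [0.529 0.096 0.29 ] hi [0.552 0.129 0.314]
orange [603.6 387.1] 84 med [ 0.538 -0.303  0.062] lo [ 0.536 -0.308  0.05 ] hi [ 0.544 -0.3    0.069]
red [143.4 108.2] 79 med [0.566 0.153 0.306] lo [0.563 0.149 0.294] hi [0.57  0.156 0.311]
red [442.7 247.7] 457 med [ 0.712 -0.192  0.104] lo [ 0.708 -0.212  0.092] hi [ 0.728 -0.176  0.114]
yellow [443. 237.] 66 med [ 0.717 -0.191  0.119] lo [ 0.714 -0.205  0.115] hi [ 0.723 -0.182  0.125]
green [203.3 113.6] 359 med [0.54  0.072 0.298] lo [0.536 0.049 0.295] hi [0.583 0.092 0.301]
0 132 444Traceback (most recent call last):
  File "<stdin>", line 12, in <module>
cv2.error: OpenCV(4.12.0) /io/opencv/modules/imgproc/src/resize.cpp:4208: error: (-215:Assertion failed) !ssize.empty() in function 'resize'
```

```bash
python3 - <<'E'
from h import *
c=load("wrist3"); im=c["image"][...,::-1]
cv2.imwrite("pics/z3b.png",cv2.resize(im[85:135,130:240],None,fx=7,fy=7,interpolation=cv2.INTER_NEAREST))
p=pts(c); Q=np.stack([p@U,p@V,p[...,2]],-1)
for u in (150,164,200,212):
    for r in range(102,122): print(u,r,Q[r,u].round(4).tolist(),c["image"][r,u].tolist())
E
```

```text
150 102 [0.5606, 0.0172, 0.3089] [174, 59, 20]
150 103 [0.5624, 0.0184, 0.308] [172, 58, 19]
150 104 [0.5605, 0.0175, 0.307] [174, 59, 21]
150 105 [0.5622, 0.0186, 0.3061] [175, 59, 22]
150 106 [0.5423, 0.0076, 0.305] [178, 61, 24]
150 107 [0.5411, 0.0071, 0.3041] [180, 62, 23]
150 108 [0.5401, 0.0067, 0.3032] [182, 62, 24]
150 109 [0.5428, 0.0083, 0.3023] [181, 61, 24]
150 110 [0.5418, 0.0079, 0.3014] [180, 60, 21]
150 111 [0.5413, 0.0078, 0.3005] [181, 62, 23]
150 112 [0.5419, 0.0082, 0.2997] [181, 62, 23]
150 113 [0.5615, 0.0193, 0.2985] [181, 62, 22]
150 114 [0.5616, 0.0195, 0.2976] [180, 60, 21]
150 115 [0.561, 0.0194, 0.2966] [180, 61, 22]
150 116 [0.5617, 0.0199, 0.2957] [181, 61, 21]
150 117 [0.5626, 0.0206, 0.2947] [180, 60, 20]
150 118 [0.5617, 0.0202, 0.2937] [177, 59, 24]
150 119 [0.5615, 0.0203, 0.2928] [174, 66, 39]
150 120 [0.5607, 0.02, 0.2918] [171, 71, 47]
150 121 [0.562, 0.0208, 0.2908] [172, 76, 57]
164 102 [0.5604, 0.0035, 0.3089] [181, 62, 26]
164 103 [0.5609, 0.0039, 0.308] [181, 61, 24]
164 104 [0.5615, 0.0043, 0.3071] [181, 62, 25]
164 105 [0.5606, 0.004, 0.3
[... 1925 characters left out ...]
7, 11]
212 107 [0.5777, -0.0366, 0.3043] [7, 5, 7]
212 108 [0.5797, -0.0358, 0.3033] [9, 4, 10]
212 109 [0.5784, -0.0362, 0.3023] [8, 18, 9]
212 110 [0.5787, -0.0359, 0.3013] [30, 71, 22]
212 111 [0.5421, -0.049, 0.3005] [55, 135, 35]
212 112 [0.5405, -0.0495, 0.2997] [65, 161, 42]
212 113 [0.5411, -0.0492, 0.2988] [63, 159, 41]
212 114 [0.5422, -0.0487, 0.2979] [63, 159, 40]
212 115 [0.5429, -0.0483, 0.297] [66, 164, 43]
212 116 [0.5425, -0.0484, 0.2961] [67, 165, 42]
212 117 [0.5765, -0.036, 0.2943] [53, 131, 34]
212 118 [0.5771, -0.0357, 0.2933] [28, 67, 18]
212 119 [0.5771, -0.0356, 0.2923] [3, 12, 4]
212 120 [0.5752, -0.0362, 0.2913] [7, 6, 8]
212 121 [0.5758, -0.0359, 0.2903] [6, 8, 8]
```

View pics/z3b.png

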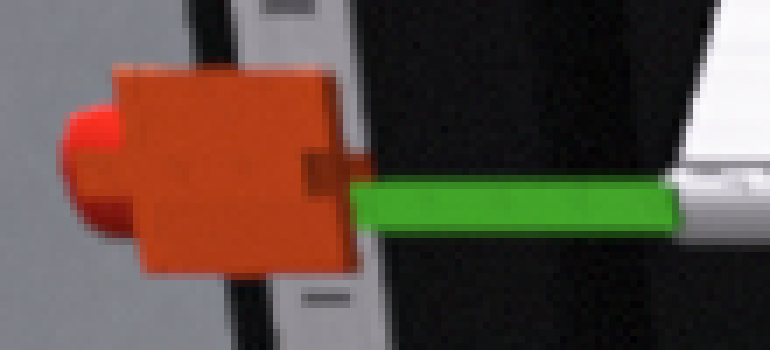

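The pointer front is centred on row 113.5 and the mark on row 109, so the pointer is 4.0 mm low. That is what I aimed for, and the window stays put. I'll push the last ~3.6 mm slowly and look again.

```bash
python3 - <<'E'
from h import *
from workcell import *
movel(P(.46,-.231,.262),.15); movel(P(.572,-.231,.262),.12,threshold=8)
movel(P(.572,-.231,.279),.03,threshold=15); st("near")
h=movel(P(.572,-.231,.2863),.012,threshold=15); st("up %s"%h); dwell(.3); st("settled")
movel(P(.572,-.231,.266),.06); movel(P(.46,-.231,.262),.15); movel(P(.40,-.15,.235),.15); st("look")
c=read_camera("wrist"); np.savez("wrist4.npz",**c); im=c["image"][...,::-1]
cv2.imwrite("pics/z4.png",cv2.resize(im[85:135,130:240],None,fx=7,fy=7,interpolation=cv2.INTER_NEAREST))
p=pts(c); d=p@U
for u in (150,157,164,190,200,212,220):
    r=[k for k in range(100,125) if abs(d[k,u]-.5417)<.006]; print(u,r,p[r,u][:,2].mean().round(4))
E
```

```text
near 16.38 [ 0.5719 -0.2309  0.2791] [-0.21  0.28 -0.15]
up False 17.14 [ 0.5719 -0.231   0.286 ] [ 0.37  0.63 -3.29]
settled 17.44 [ 0.572  -0.231   0.2861] [ 0.92  0.41 -2.26]
look 19.68 [ 0.4004 -0.1507  0.2351] [0.47 0.36 0.32]
150 [106, 107, 108, 109, 110, 111, 112] 0.3023
157 [106, 107, 108, 109, 110, 111, 112] 0.3023
164 [106, 107, 108, 109, 110, 111, 112] 0.3023
190 [107, 108, 109, 110, 111, 112] 0.3019
200 [107, 108, 109, 110, 111, 112] 0.3019
212 [107, 108, 109, 110, 111, 112] 0.3019
220 [107, 108, 109, 110, 111, 112] 0.3019
```

View pics/z4.png

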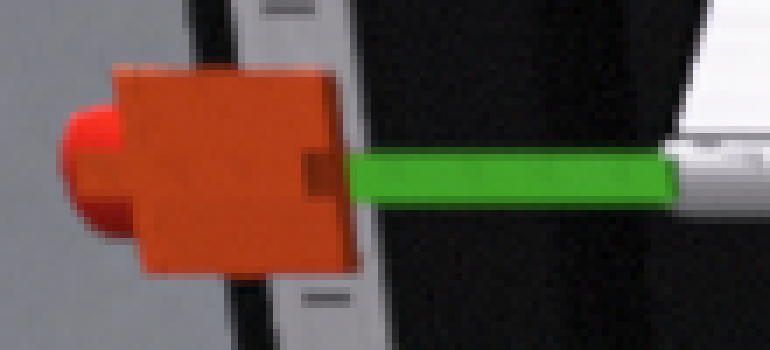

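The pointer (rows 107–112, z 0.3019) now lines up with the mark (rows 106–112, z 0.3023), a hair below it. The hand is clear, so I'm handing in.

```bash
python3 -c "
from workcell import *
print(job_done())"
```

```text
the job is handed in; nothing more can be done
None
```

I pushed the window up from beneath the lip until the pointer was level with the orange mark (about 0.4 mm below it in the last view), took the hand clear, and handed the job in at about 20 s.

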